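Clear the soldering mat: lamp aside, headset on its rail

TASK

Clear the grey work mat for the next board. First swing the bench lamp aside on its pivot until no part of its round head is above the mat, leaving the headset standing where it is; then hang the headset by its headband over the middle part of the steel rail, headband roughly square across the bar and level, one ear cup on each side, and leave it hanging still. Do not let the headset tip over or fall, and leave the flux bottle, screwdriver, white ring and soldering-iron stand where they are.

Things in the scene. Friction and masses are not known exactly. Their poses are not given: they have to be found in the camera images.
- mat: Fixed thin grey work mat with two yellow edge lines, 280 (x) x 260 (y) x 3 mm thick, lying on the green table. Origin at the centre of its underside, z up.
- lamp_grip (a point): Point 235 mm above the table on the axis of the upright orange grip (16 mm diameter, from 192 to 252 mm above the table) on the centre of the white round lamp head (100 mm diameter, 168 to 193 mm above the table). The head stays level as the arm, a 14 mm tube at 182 mm height, swings.
- lamp_pivot (a point): Point on the vertical pivot axis of the lamp arm, on the lamp's fixed post (80 mm round foot, 22 mm post), 182 mm above the table. The axis of the grip is 220 mm from it horizontally. The post stands just beyond the mat's far edge.
- lamp_arm (a joint): Angle of the lamp arm about its vertical pivot, -0.6 to 1.5 rad. At 0 it points from the pivot roughly toward -x (within 0.3 rad); it grows as the head swings to the robot's left (+y), clockwise from above. Light friction: 1 to 2 N at the grip; it stays where it is left.
- headset: Loose 0.2 kg headset standing on the mat on its two blue ear cups, black headband on top; 160 mm wide (y), 145 tall. Origin midway between the cups' undersides, z up; arch in its y-z plane, a bar passes through along x. Cups 60 (x) x 66 (z) mm, inner faces at y = -53 and +53 mm. The band's flat middle is 22 mm wide (x), 84 long (y), 22 thick: z = 123 to 145 mm.
- band_under (a point): Centre of the underside of the headset's headband, 123 mm above the headset's origin: this rests on the bar when hung.
- rail: Fixed steel rail: horizontal bar of 16 mm diameter along its own y, 240 mm long, on two upright posts at its ends; bar axis 155 mm above the table. Origin on the table below the bar's middle.
- flux: Bystander: flux bottle with a red cap, 44 mm diameter, 100 mm tall, standing. Origin at its underside.
- driver: Bystander: black-handled screwdriver, 190 mm long, lying on the table.
- led_ring: Bystander: flat white ring board, 130 mm outside, 90 mm inside, 6 mm thick, lying on the table. Origin at the centre of its underside.
- iron_stand: Bystander: soldering-iron stand with yellow sponge and steel tube, 90 x 140 mm, 65 mm tall, 0.9 kg. Origin at the centre of its underside.

How it is judged:
On the way, in this order (a step that is already met when the one before it is completed fails the run):
1. the lamp head is clear of the mat while the headset still stands where it was ((y of lamp_grip in the frame of mat above 0.18 m or y of lamp_grip in the frame of mat below -0.18 m or x of lamp_grip in the frame of mat above 0.19 m or x of lamp_grip in the frame of mat below -0.19 m) and distance of headset from where it was at the start of the episode below 0.04 m and angle between headset's own z axis and vertical below 0.2 rad), for 0.2 s.
2. the headset hangs over the rail by its headband (x of band_under in the frame of rail between -0.045 and 0.045 m and y of band_under in the frame of rail between -0.09 and 0.09 m and z of band_under in the frame of rail between 0.135 and 0.185 m and angle between headset's own z axis and vertical below 0.5 rad and angle between the x axis of headset and the y axis of rail, either way round below 0.5 rad and contact force between headset and rail above 0.8 N), for 0.2 s.
At the end, for the whole second after the job is handed in: Lamp at rest, no part of its head above the mat (centre 50 mm or more outside its edge); headset at rest, its weight on the bar, band's middle within 45 mm across and 90 mm along of the bar's middle, within 0.5 rad of upright and of square to the bar (all of step 2 and (y of lamp_grip in the frame of mat above 0.18 m or y of lamp_grip in the frame of mat below -0.18 m or x of lamp_grip in the frame of mat above 0.19 m or x of lamp_grip in the frame of mat below -0.19 m) and linear speed of headset below 0.03 m/s and velocity of joint lamp_arm between -0.05 and 0.05 rad/s); the robot touches nothing.
It fails at once if the headset tips over or falls (angle between headset's own z axis and vertical above 0.9 rad or linear speed of headset above 1 m/s).
It fails at once if a bystander is moved by more than 30 mm (distance of any of flux, driver, led_ring, iron_stand from where it was at the start of the episode above 0.03 m).
It also fails if it takes over 64 s, if anything falls off the work surface, if the arm or the gripper's body presses on something with over 40 N, if the wrist force passes 120 N, or if a joint passes its speed limit or range.

ROBOT

A 6-joint arm with a two-finger parallel gripper is mounted at the origin on the work surface. World frame = base frame: x ahead of the robot, y to its left, z up, the work surface at z = 0. Lengths are in m, angles in rad, forces in N, time in s.
With the tool pointing down it reaches from about 0.375 to 0.9 m from the base axis. Payload 3.1 kg.
Tool frame: the origin (TCP) lies on the centre line of the jaws, within the pads' length; the fingertips stand 8 mm ahead of it and the grasp point (between the pads) lies 11 mm behind it; z points along the fingers, y is the direction in which the jaws open and shut (so a half turn about z gives the same grasp; the last joint's range is limited). The gripper opens to 87 mm and grips with 3 to 60 N. Pads are 19 mm wide; open, the fingers measure 117 mm over their backs; the gripper's body (75 mm by 190 mm) begins 51 mm behind the grasp point.
Start: joints at [-1.373, 0.527, 1.433, -0, 1.181, -0.178], TCP at [0.229, -0.581, 0.231] pointing down, gripper open.
Joint ranges: [-3.08, 3.08], [-0.75, 2.2], [0.22, 2.44], [-1.43, 4.57], [0, 2.65], [-2.85, 2.85]. Speed limits (rad/s): [2.79, 2.79, 3.14, 3.14, 3.14, 3.14].

INTERFACE

Orientations are given as a unit quaternion [x, y, z, w].
In Python, from rig import robot gives the robot as it stands.
- The arm moves only by the shell command python3 -m crank 'ROWS' [OPENING] [FORCE]. ROWS is JSON, a list of rows, each a list of 6 numbers: the shift along the world's x, y, z in mm, then the turn, a rotation vector about the world's x, y, z in degrees. A call has 1 to 5 rows; each row is the pose to reach, as a shift and turn from the pose commanded when the call began; what a row does not reach only later rows make up. A row lasts 1/10 s, in which the tool goes at most 50 mm and 8.59 degrees, less where a joint would pass 70% of its speed; a pose out of reach is approached as far as the arm can. A call with a gripper value outside its range is refused whole. OPENING is the gripper command: -1 is fully open, 1 is shut, values between are in proportion, set as the call begins (- or left out, the last holds). The fingers move at their own pace and stop on an object; FORCE is the grip in N (left out, the last holds). Time passes only in rows, so rows that repeat a pose let the fingers close. It gives the time, the measured TCP pose, the force and the opening at its end, in the units of the state.
- robot.get_obs(): the state, without advancing time (a new reading comes with each control period).
- robot.camera(name): name is "side" or "top"; returns a dict with "pixels" (480x640x3 uint8, red, green, blue), "K" (3x3 intrinsics, pixels), "distortion" ([k1, k2, p1, p2, k3] as OpenCV has them; the pictures are not rectified), "xyz" and "rotation" of the camera in the world. Camera axes: x right, y up, looking along -z (the intrinsics and any distortion apply to the point x, -y, -z); pixel columns grow to the right and rows downward; lengths in m; the calibration is good to about 2 mm. A picture is of the moment at which its call begins. There is no depth.
- robot.hand_in(): hands the job in, once; it reports no verdict.
Trained networks look in a picture, given as the dict that the camera call returned (one of the last four; its "shot" number tells which), for a name from the list of things; names that differ only in an ending like _2 or _b are one class to them, and where a whole thing is asked for, a point or a joint stands for the part that bears it (a point fixed in the world has none). Each returns a list of dicts, best first, with "conf" (0 to 1); they miss things now and then, are a little off and sometimes report something else, mostly with a low value. They report only what shows in the picture. A call takes as long as a camera call.
- robot.recognise(picture, thing): "box" ([centre column, centre row, width, height] in pixels, round what is visible of it).
- robot.silhouettes(picture, thing): "mask" (480x640 bool, what is visible of it) and "box" ([centre column, centre row, width, height] in pixels, round what is visible of it).
The state is a dict: "time": time; "q": joint angles; "joint_velocities": joint speeds; "joint_torque": joint torques, N m; "position": TCP position; "tool_rot": TCP orientation; "ft_force": force on the tool from outside, world axes, zero at the start; "moment": the same for the moment, N m; "grip_width": finger opening in m.
Only numpy, scipy, OpenCV 4.12 (cv2) and the standard library are available. Lean on these libraries where they do the work, as an engineer would, in place of code of your own. Each camera call takes 0.05 s, during which the arm holds its last target. There are 200 camera calls.

## Working session

There is one attempt and no reset: what is moved stays moved. The work goes in short steps, Python scripts to look and compute and a shell command to move; the robot and the scene stay as the last step left them, time stands still between calls to the robot, and variables do not carry over. Pictures are saved under pics/ and viewed, about 8 in all and at most 12, crops included, and the job is handed in when it is done.

```bash
ls; mkdir -p pics
cat > h.py <<'E'
import numpy as np, cv2
from rig import robot
def snap(n,save=None):
    p=robot.camera(n)
    if save: cv2.imwrite('pics/'+save,p['pixels'][:,:,::-1])
    return p
def ray(p,uv):
    d=np.array(p['distortion'],float)
    q=cv2.undistortPoints(np.array([[uv]],float),np.array(p['K'],float),d)[0,0]
    v=np.array(p['rotation'])@np.array([q[0],-q[1],-1.]); return np.array(p['xyz']),v/np.linalg.norm(v)
def atz(p,uv,z):
    o,v=ray(p,uv); return o+v*(z-o[2])/v[2]
def tri(p1,u1,p2,u2):
    a,v=ray(p1,u1);b,w=ray(p2,u2)
    s=np.linalg.lstsq(np.c_[v,-w],b-a,rcond=None)[0]
    A,B=a+s[0]*v,b+s[1]*w
    return (A+B)/2,np.linalg.norm(A-B)
def proj(p,X):
    R=np.array(p['rotation']);c=(np.array(X)-np.array(p['xyz']))@R
    c=c*[1,-1,-1]
    return cv2.projectPoints(c.reshape(-1,1,3),np.zeros(3),np.zeros(3),np.array(p['K'],float),np.array(p['distortion'],float))[0][:,0]
E
python3 - <<'E'
from h import *
np.set_printoptions(precision=4,suppress=True)
P={n:snap(n,n+'0.png') for n in('side','top')}
for n,p in P.items():
    print(n,p['xyz'],np.array(p['rotation']).tolist(),p['distortion'],p['K'])
    for t in 'mat lamp_grip lamp_pivot headset band_under rail flux driver led_ring iron_stand'.split():
        r=robot.recognise(p,t)
        print(t,[(np.round(x['box'],1).tolist(),round(x['conf'],2)) for x in r[:2]])
print(robot.get_obs())
E
```

```text
pics
side [0.1686 0.7142 0.6285] [-0.10831287404880219, 0.48078593078742726, 0.8444041758766022, -0.20998761352592127] [0.0077 0.     0.     0.     0.    ] [[434.1583   0.     328.7064]
 [  0.     434.1583 233.9125]
 [  0.       0.       1.    ]]
mat [([329.2, 307.4, 159.5, 101.1], 0.84), ([208.2, 397.4, 78.8, 58.5], 0.71)]
lamp_grip [([297.0, 223.8, 143.8, 50.7], 0.84)]
lamp_pivot [([275.7, 229.4, 19.4, 40.1], 0.74), ([309.8, 210.9, 34.6, 16.5], 0.74)]
headset [([359.1, 276.7, 73.8, 76.6], 0.8)]
band_under [([358.8, 279.5, 69.3, 79.4], 0.82), ([398.4, 209.7, 37.0, 95.8], 0.57)]
rail [([398.4, 208.1, 39.5, 93.6], 0.79)]
flux [([275.9, 229.4, 19.5, 45.1], 0.72)]
driver [([296.4, 224.9, 138.7, 54.5], 0.65), ([309.5, 210.7, 30.8, 13.0], 0.64)]
led_ring [([208.4, 397.4, 79.0, 62.1], 0.68)]
iron_stand [([320.2, 440.2, 104.1, 79.5], 0.84)]
top [0.4058 0.0014 1.1237] [-0.056859650224938996, 0.042374752500542276, 0.7082030148564533, -0.7024385028420963] [-0.002  0.     0.     0.     0.   ] [[443.7565   0.     322.0548]
 [  0.     443.7565 240.7391]
 [  0.       0.       1.    ]]
mat [([325.8
[... 259 characters left out ...]
3)]
flux [([376.6, 169.6, 21.1, 24.9], 0.91)]
driver [([444.4, 189.6, 12.7, 68.1], 0.78)]
led_ring [([191.5, 237.2, 52.0, 50.3], 0.79), ([377.9, 169.9, 17.3, 23.9], 0.16)]
iron_stand [([187.2, 324.0, 63.0, 47.3], 0.76)]
{'time': 1.1, 'q': array([-1.3735,  0.5275,  1.4327, -0.    ,  1.1814, -0.1785]), 'joint_velocities': array([ 0.0005, -0.0016,  0.0021,  0.0014, -0.0009,  0.0024]), 'joint_torque': array([ -0.0002, -44.0028, -17.6987,   0.0632,   0.0504,  -0.    ]), 'position': array([ 0.2294, -0.5813,  0.2305]), 'tool_rot': array([ 0.9824,  0.1868, -0.    , -0.    ]), 'ft_force': array([0.4652, 0.0275, 0.2775]), 'moment': array([ 0.0124, -0.0655, -0.0114]), 'grip_width': 0.08690034563115433}
```

```bash
sed -i "s/^def ray/from scipy.spatial.transform import Rotation as Ro\ndef ray/; s/np.array(p\['rotation'\])/Ro.from_quat(p['rotation']).as_matrix()/" h.py
```

```text
(no output)
```

View pics/side0.png

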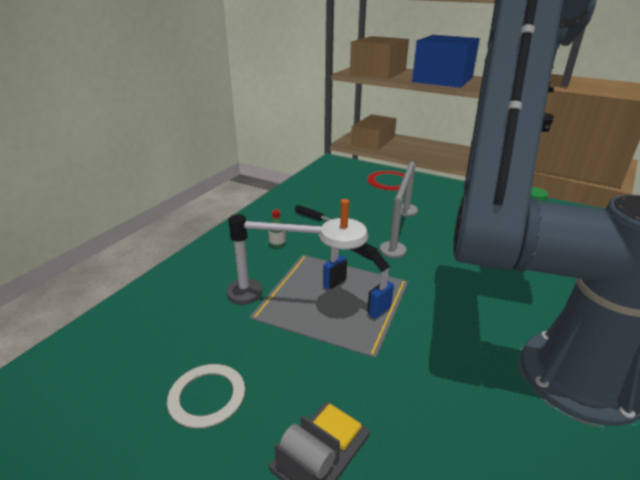

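View pics/top0.png

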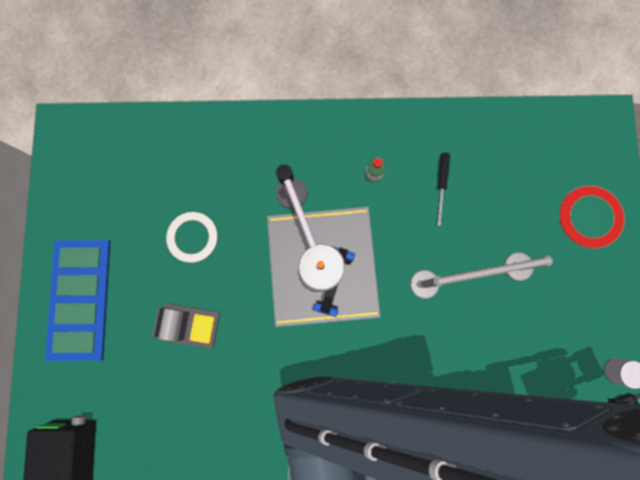

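Run:
```python
from h import *
np.set_printoptions(precision=4,suppress=True)
s,t=snap('side'),snap('top')
for n,a,b in [('grip top',(345,200),(320,265)),('pivot top',(237,218),(285,171)),('railfarend',(412,166),(549,261)),('railnear',(398,198),(420,285))]:
    print(n,*tri(s,a,t,b))
print('grip@.252',atz(t,(320,265),.252),atz(s,(345,200),.252))
print('head@.18',atz(t,(321,268),.193),'pivot foot',atz(t,(291,193),0.01),atz(s,(244,291),0.01))
print('mat',[atz(t,u,.003) for u in((267,217),(368,208),(380,317),(276,326))])
print('matside',[atz(s,u,.003) for u in((304,258),(408,288),(374,347),(254,315))])
print('feet rail',atz(t,(425,285),.005),atz(t,(518,266),.005),atz(s,(393,250),.005),atz(s,(407,210),.005))
print('flux',atz(t,(377,162),.1),'ring',atz(t,(191.5,237),.0),'stand',atz(t,(187,324),.03),'drv',atz(t,(446,155),.01),atz(t,(439,224),.01))
for p,n in((s,'s'),(t,'t')):
    r=robot.silhouettes(p,'headset')[0]; m=r['mask']; print(n,r['box'],r['conf'])
    im=p['pixels'].copy(); im[cv2.Canny(m.astype(np.uint8)*255,50,150)>0]=[255,0,255]
    c=im[225:345,290:450] if n=='s' else im[225:345,270:430]
    cv2.imwrite(f'pics/hs_{n}.png',cv2.resize(c,(640,480),interpolation=cv2.INTER_CUBIC)[:,:,::-1])
a,b=cv2.imread('pics/hs_s.png'),cv2.imread('pics/hs_t.png')
cv2.imwrite('pics/hs.png',cv2.resize(np.hstack([a,b]),(800,300)))
```

```text
grip top [0.4813 0.0234 0.2518] 0.0007679499931009902
pivot top [0.6908 0.0993 0.1921] 0.0013608717106247707
railfarend [ 0.495  -0.4766  0.1436] 0.0005436687112838662
railnear [ 0.4416 -0.187   0.1756] 0.0034423128505782124
grip@.252 [0.4809 0.0233 0.252 ] [0.4815 0.0239 0.252 ]
head@.18 [0.4797 0.0227 0.193 ] pivot foot [0.6884 0.103  0.01  ] [0.6837 0.1082 0.01  ]
mat [array([0.6275, 0.1654, 0.003 ]), array([ 0.6483, -0.0949,  0.003 ]), array([ 0.3716, -0.1188,  0.003 ]), array([0.3511, 0.14  , 0.003 ])]
matside [array([ 0.637 , -0.0807,  0.003 ]), array([ 0.3626, -0.0902,  0.003 ]), array([0.3617, 0.1212, 0.003 ]), array([0.6218, 0.157 , 0.003 ])]
feet rail [ 0.4499 -0.2328  0.005 ] [ 0.4954 -0.4665  0.005 ] [ 0.4487 -0.2244  0.005 ] [ 0.4894 -0.4611  0.005 ]
flux [ 0.7389 -0.1103  0.1   ] ring [0.5778 0.3605 0.    ] stand [0.3584 0.3545 0.03  ] drv [ 0.7846 -0.299   0.01  ] [ 0.6033 -0.273   0.01  ]
s [357.6, 278.7, 71.8, 80.6] 0.63
t [334.1, 281.0, 39.1, 71.4] 0.96
```

View pics/hs.png

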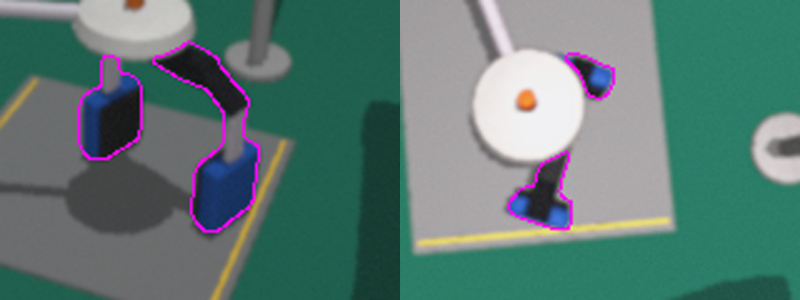

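```bash
python3 -m crank '[[17,41,18,0,0,0],[34,82,36,0,0,0],[51,123,54,0,0,0],[68,164,72,0,0,0],[85,205,90,0,0,0]]' -1 5
python3 -m crank '[[18,43,0,0,0,0],[36,86,0,0,0,0],[54,129,0,0,0,0],[72,172,0,0,0,0],[90,215,0,0,0,0]]'
python3 -m crank '[[19,46,0,0,0,0],[38,92,0,0,0,0],[57,138,0,0,0,0],[76,184,0,0,0,0],[76,184,0,0,0,0]]'
```

```text
time: 1.8
position: [0.3148, -0.3747, 0.3213]
tool_rot: [0.982, 0.187, 0.0, 0.0]
ft_force: [0.2, -1.1, 0.2]
grip_width: 0.0872
time: 2.3
position: [0.4048, -0.1596, 0.3209]
tool_rot: [0.982, 0.187, 0.0, 0.0]
ft_force: [-0.2, -0.2, -0.2]
grip_width: 0.0872
time: 2.8
position: [0.4818, 0.028, 0.3208]
tool_rot: [0.982, 0.191, 0.001, -0.001]
ft_force: [-0.6, 1.0, -0.8]
grip_width: 0.0874
```

```bash
python3 -m crank '[[0,-3,-35,0,0,0],[0,-4,-70,0,0,0],[0,-4,-97,0,0,0],[0,-4,-97,0,0,0]]'
python3 -m crank '[[0,0,0,0,0,0],[0,0,0,0,0,0],[0,0,0,0,0,0],[0,0,0,0,0,0],[0,0,0,0,0,0]]' 0.45 5
```

```text
time: 3.2
position: [0.4774, 0.0185, 0.2205]
tool_rot: [0.982, 0.186, -0.004, -0.001]
ft_force: [-0.6, -0.7, 0.2]
grip_width: 0.0873
time: 3.7
position: [0.4808, 0.0186, 0.2243]
tool_rot: [0.982, 0.187, 0.001, 0.0]
ft_force: [-0.1, -0.2, 0.9]
grip_width: 0.0545
```

```bash
python3 -m crank '[[0,2,0,0,0,0],[0,4,0,0,0,0],[0,4,0,0,0,0],[0,4,0,0,0,0],[0,4,0,0,0,0]]'
python3 -m crank '[[-6,20,0,0,0,-4],[-10,38,0,0,0,-8],[-13,58,0,0,0,-12],[-14,77,0,0,0,-16],[-13,96,0,0,0,-20]]'
python3 -m crank '[[3,19,0,0,0,-4],[7,38,0,0,0,-8],[13,56,0,0,0,-12],[20,74,0,0,0,-16],[29,91,0,0,0,-20]]'
python3 -m crank '[[10,16,0,0,0,-3],[22,31,0,0,0,-6],[35,46,0,0,0,-9],[43,54,0,0,0,-12],[43,54,0,0,0,-12]]'
```

```text
time: 4.2
position: [0.4804, 0.0227, 0.2235]
tool_rot: [0.982, 0.187, -0.0, 0.0]
ft_force: [0.4, -0.2, -0.4]
grip_width: 0.0253
time: 4.7
position: [0.4668, 0.1188, 0.2236]
tool_rot: [1.0, 0.012, -0.001, 0.001]
ft_force: [-0.3, -1.9, -0.1]
grip_width: 0.024
time: 5.2
position: [0.4954, 0.2099, 0.2232]
tool_rot: [0.987, -0.162, -0.001, 0.001]
ft_force: [-2.3, -1.5, 0.5]
grip_width: 0.0237
time: 5.7
position: [0.5403, 0.2645, 0.2232]
tool_rot: [0.965, -0.262, 0.0, -0.0]
ft_force: [0.6, -0.6, 0.0]
grip_width: 0.0241
```

Run:
```python
from h import *
np.set_printoptions(precision=4,suppress=True)
t=snap('top','top1.png'); s=snap('side','side1.png'); o=robot.get_obs(); print(o['q'],o['ft_force'])
cv2.imwrite('pics/b1.png',cv2.resize(np.hstack([t['pixels'],s['pixels']]),(800,300))[:,:,::-1])
```

```text
[ 0.2686  0.5023  1.5048 -0.0001  1.1355  2.37  ] [-0.0368  0.2196  0.2857]
```

View pics/b1.png

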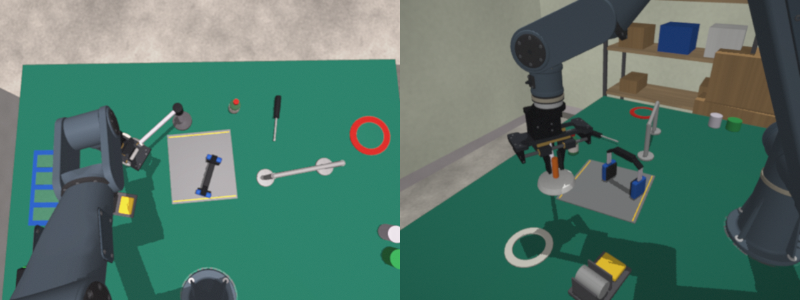

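```bash
cat > fit.py <<'E'
from h import *
from scipy.optimize import minimize
C=lambda x,y0,y1,z0,z1,y2=None,y3=None:np.array([[sx*x,y,z] for sx in(-1,1) for y,z in((y0,z0),(y1,z0),(y0 if y2 is None else y2,z1),(y1 if y3 is None else y3,z1))])/1000
parts=[]
for s in(1,-1):
    parts+=[C(30,s*53,s*80,0,66),C(8,s*60,s*74,60,105),C(11,s*57,s*80,95,105),C(11,s*57,s*80,100,123,s*30,s*45),]
parts+=[C(11,-42,42,123,145)]+[C(11,s*57,s*80,100,123,s*38,s*42) for s in(1,-1)]
def render(p,q,z=0,tilt=None):
    c,s=np.cos(q[2]),np.sin(q[2]); R=np.array([[c,-s,0],[s,c,0],[0,0,1]]); im=np.zeros((480,640),np.uint8)
    for P in parts:
        u=proj(p,P@R.T+[q[0],q[1],z])
        cv2.fillConvexPoly(im,cv2.convexHull((u*16).astype(np.int32)),1,shift=4)
    return im>0
def fit(ps,ms,q0,z=.003):
    f=lambda q:-sum((render(p,q,z)&m).sum()/(render(p,q,z)|m).sum() for p,m in zip(ps,ms))
    S=np.array([q0]+[np.array(q0)+d for d in([.02,0,0],[0,.02,0],[0,0,.2])])
    r=minimize(f,q0,method='Nelder-Mead',options=dict(initial_simplex=S,xatol=3e-4,fatol=1e-4)); return r.x,r.fun
E
python3 - <<'E'
from fit import *
np.set_printoptions(precision=4,suppress=True)
t=snap('top'); s=snap('side')
M=[]
for p in(t,s):
    r=robot.silhouettes(p,'headset'); print([(np.round(x['box']),x['conf']) for x in r[:2]]); M.append(r[0]['mask'])
q=[.46,-.03,np.radians(69)]
x,f=fit([t,s],M,q); print(x,np.degrees(x[2]),f)
for i in(0,1): print(fit([(t,s)[i]],[M[i]],x))
out=[]
for p,m,(c,r) in((t,M[0],(270,225)),(s,M[1],(290,225))):
    im=p['pixels'].copy(); im[cv2.Canny(render(p,x,.003).astype(np.uint8)*255,50,150)>0]=[255,0,255]
    out.append(cv2.resize(im[r:r+120,c:c+160],(400,300)))
cv2.imwrite('pics/f1.png',np.hstack(out)[:,:,::-1])
E
```

```text
[(array([335., 282.,  40.,  70.]), 0.67)]
[(array([357., 275.,  72.,  84.]), 0.58)]
[ 0.4595 -0.0066  1.2771] 73.17207304587518 -1.6552129679885084
(array([ 0.4589, -0.0066,  1.2661]), np.float64(-0.9231404958677686))
(array([ 0.4604, -0.0095,  1.3479]), np.float64(-0.7678128323289614))
```

View pics/f1.png

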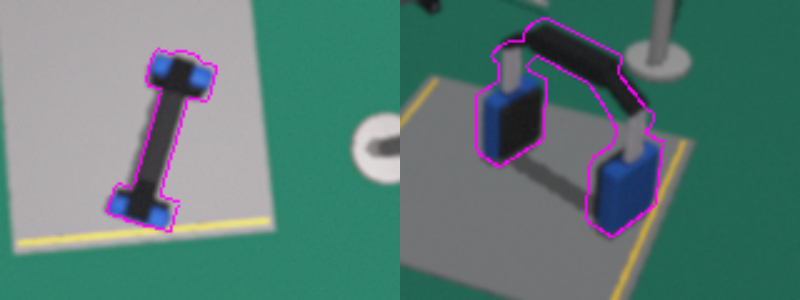

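```bash
python3 -m crank '[[0,0,0,0,0,0],[0,0,0,0,0,0],[0,0,30,0,0,0],[0,0,60,0,0,0],[0,0,80,0,0,0]]' -1
python3 -m crank '[[-13,-45,0,0,0,3],[-26,-90,0,0,0,6],[-40,-135,0,0,0,9],[-54,-180,0,0,0,12],[-68,-225,0,0,0,13.4]]'
python3 -m crank '[[-8,-28,-5,0,0,0],[-13,-45,-20,0,0,0],[-13,-45,-50,0,0,0],[-13,-45,-80,0,0,0],[-13,-45,-80,0,0,0]]'
python3 - <<'E'
from fit import *
np.set_printoptions(precision=4,suppress=True)
t=snap('top','top2.png'); s=snap('side','side2.png'); o=robot.get_obs(); print(o['position'],o['q'])
cv2.imwrite('pics/b2.png',cv2.resize(np.hstack([t['pixels'][180:420,200:520],s['pixels'][120:360,190:510]]),(800,300))[:,:,::-1])
E
```

```text
time: 6.5
position: [0.5401, 0.2638, 0.3057]
tool_rot: [0.965, -0.263, 0.001, -0.001]
ft_force: [0.5, 0.2, -0.8]
grip_width: 0.0559
time: 7.0
position: [0.4705, 0.0371, 0.3038]
tool_rot: [0.989, -0.147, 0.0, 0.0]
ft_force: [0.3, -0.1, 0.1]
grip_width: 0.0862
time: 7.5
position: [0.4554, -0.006, 0.2208]
tool_rot: [0.989, -0.149, -0.004, -0.0]
ft_force: [-0.8, 0.2, -0.3]
grip_width: 0.0869
[ 0.4585 -0.0064  0.2238] [-0.2585  0.315   1.843   0.      0.9842  1.6102]
```

View pics/b2.png

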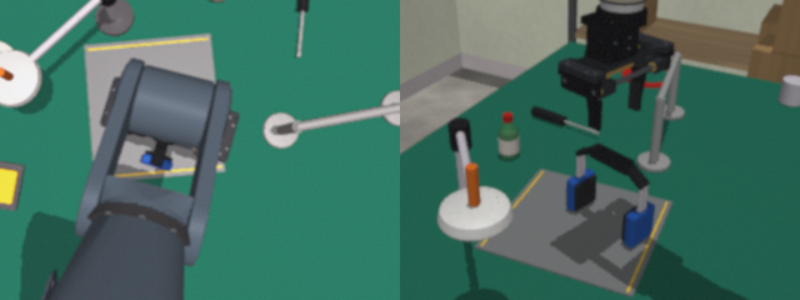

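```bash
python3 -m crank '[[0,0,-30,0,0,0],[0,0,-60,0,0,0],[0,0,-80,0,0,0],[0,0,-86,0,0,0],[0,0,-86,0,0,0]]'
python3 -m crank '[[0,0,0,0,0,0],[0,0,0,0,0,0],[0,0,0,0,0,0],[0,0,0,0,0,0],[0,0,0,0,0,0]]' 1 25
python3 -m crank '[[0,0,0,0,0,0],[0,0,0,0,0,0],[0,0,0,0,0,0],[0,0,0,0,0,0],[0,0,0,0,0,0]]'
python3 -m crank '[[0,0,0,0,0,0],[0,0,0,0,0,0],[0,0,0,0,0,0],[0,0,0,0,0,0],[0,0,0,0,0,0]]'
```

```text
time: 8.1
position: [0.4593, -0.0064, 0.1381]
tool_rot: [0.989, -0.148, 0.001, 0.0]
ft_force: [-0.5, -0.1, 0.5]
grip_width: 0.0869
time: 8.6
position: [0.4586, -0.0064, 0.1379]
tool_rot: [0.989, -0.148, 0.0, 0.0]
ft_force: [0.3, 0.2, -1.0]
grip_width: 0.055
time: 9.1
position: [0.4584, -0.0063, 0.1375]
tool_rot: [0.989, -0.148, -0.0, -0.0]
ft_force: [-0.3, 0.5, -0.2]
grip_width: 0.0218
time: 9.6
position: [0.4583, -0.0063, 0.1374]
tool_rot: [0.989, -0.148, -0.0, 0.0]
ft_force: [0.4, 0.3, -1.6]
grip_width: 0.0221
```

```bash
python3 -m crank '[[0,0,10,0,0,0],[0,0,30,0,0,0],[0,0,55,0,0,0],[0,0,80,0,0,0],[0,0,105,0,0,0]]'
python3 -m crank '[[0,0,25,0,0,0],[0,0,50,0,0,0],[0,0,75,0,0,0],[0,0,100,0,0,0],[0,0,110,0,0,0]]'
python3 - <<'E'
from fit import *
np.set_printoptions(precision=4,suppress=True)
t=snap('top','top3.png'); s=snap('side','side3.png'); o=robot.get_obs(); print(o['position'],o['q'],o['ft_force'],o['grip_width'])
# rail: bar ends as pixels on the top image along the visible bar
r=robot.silhouettes(t,'rail')[0]; r2=robot.silhouettes(s,'rail')[0]; print(r['conf'],r['box'],r2['conf'],r2['box'])
L=lambda q:[ [q[0]+y*-np.sin(q[2]),q[1]+y*np.cos(q[2])] for y in(-.12,.12)]
def rend(p,q):
    im=np.zeros((480,640),np.uint8); e=L(q)
    def cyl(c0,c1,rad):
        a=np.array(c0);b=np.array(c1);d=(b-a)/np.linalg.norm(b-a)
        u=np.cross(d,[.3,.5,.8]);u/=np.linalg.norm(u);v=np.cross(d,u)
        th=np.linspace(0,6.28,16)[:,None]; ring=rad*(np.cos(th)*u+np.sin(th)*v)
        h=cv2.convexHull((proj(p,np.r_[a+ring,b+ring])*16).astype(np.int32)); cv2.fillConvexPoly(im,h,1,shift=4)
    cyl([*e[0],.155],[*e[1],.155],.008)
    for c in e: cyl([*c,0],[*c,.155],.008); cyl([*c,0],[*c,.008],.03)
    return im>0
for S in([t,s],[t],[s]):
    ms=[{id(t):r,id(s):r2}[id(p)]['mask'] for p in S]
    f=lambda q:-sum((rend(p,q)&m).sum()/(rend(p,q)|m).sum() for p,m in zip(S,ms))
    q0=np.array([.4725,-.349,.19]); z=minimize(f,q0,method='Nelder-Mead',options=dict(initial_simplex=[q0,q0+[.01,0,0],q0+[0,.01,0],q0+[0,0,.1]],xatol=3e-4,fatol=1e-4))
    print(z.x,np.degrees(z.x[2]),z.fun)
    if len(S)==2: x=z.x
out=[]
for p,(c,w) in((t,(390,210)),(s,(330,130))):
    im=p['pixels'].copy(); im[cv2.Canny(rend(p,x).astype(np.uint8)*255,50,150)>0]=[255,0,255]
    out.append(cv2.resize(im[w:w+135,c:c+180],(400,300)))
cv2.imwrite('pics/f2.png',np.vstack([np.hstack(out),cv2.resize(s['pixels'],(800,600))[:300]])[:,:,::-1])
E
```

```text
time: 10.1
position: [0.4579, -0.0063, 0.244]
tool_rot: [0.989, -0.148, -0.0, 0.0]
ft_force: [0.4, -0.9, -3.0]
grip_width: 0.0218
time: 10.6
position: [0.459, -0.0065, 0.3553]
tool_rot: [0.989, -0.148, 0.002, 0.0]
ft_force: [-0.1, 0.3, -1.8]
grip_width: 0.0217
[ 0.4588 -0.0065  0.354 ] [-0.2584  0.1549  1.6552 -0.0001  1.328   1.6103] [ 0.9415  0.4256 -2.0003] 0.021692405118050685
0.74 [481.4, 273.6, 140.6, 45.6] 0.78 [395.6, 210.7, 35.1, 96.4]
[ 0.4741 -0.349   0.1795] 10.285978067895131 -1.5324936737980215
[ 0.4739 -0.3492  0.182 ] 10.426648172535238 -0.8719543805080352
[ 0.4748 -0.35    0.1782] 10.207948379659156 -0.6707218167072182
```

View pics/f2.png

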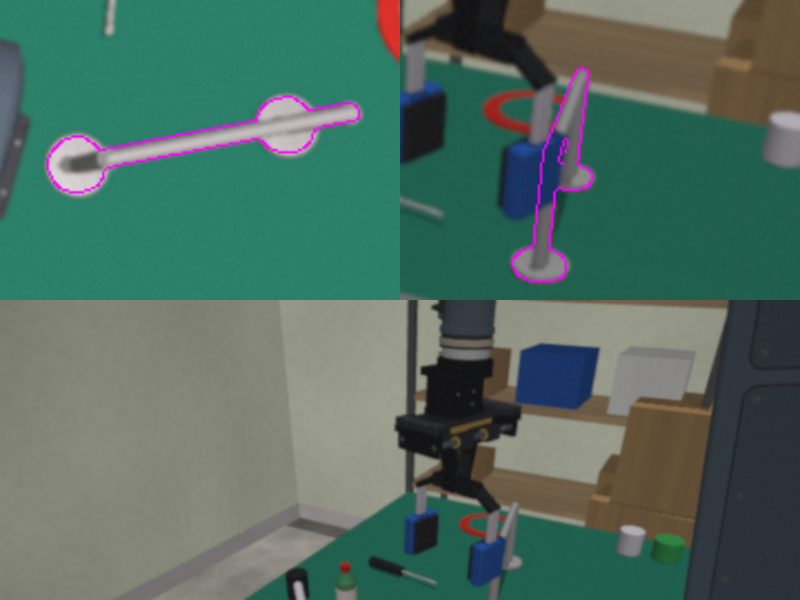

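```bash
python3 -m crank '[[1,-20,0,0,0,2],[3,-55,0,0,0,5],[4,-90,0,0,0,8],[6,-125,0,0,0,11],[7,-160,0,0,0,14]]'
python3 -m crank '[[2,-35,0,0,0,3],[4,-70,0,0,0,6],[5,-105,0,0,0,9],[6,-135,0,0,0,11],[7,-160,0,0,0,13]]'
python3 -m crank '[[1,-15,0,0,0,0.3],[1,-22,0,0,0,0.3],[1,-22,0,0,0,0.3],[1,-22,0,0,0,0.3]]'
python3 - <<'E'
from fit import *
np.set_printoptions(precision=4,suppress=True)
t=snap('top','top4.png'); s=snap('side','side4.png'); o=robot.get_obs(); print(o['position'],o['tool_rot'],o['ft_force'],o['grip_width'])
z=o['position'][2]-.138+.003
im=s['pixels'].copy(); im[cv2.Canny(render(s,[o['position'][0],o['position'][1],np.radians(100.3)],z).astype(np.uint8)*255,50,150)>0]=[255,0,255]
cv2.imwrite('pics/f3.png',np.hstack([cv2.resize(im[60:300,280:520],(400,400)),cv2.resize(t['pixels'][150:390,330:570],(400,400))])[:,:,::-1])
E
```

```text
time: 11.3
position: [0.4645, -0.1671, 0.3505]
tool_rot: [1.0, -0.026, -0.002, -0.001]
ft_force: [0.6, 0.3, -2.5]
grip_width: 0.0216
time: 11.8
position: [0.4715, -0.3276, 0.35]
tool_rot: [0.996, 0.087, -0.002, -0.002]
ft_force: [0.1, 0.9, -1.5]
grip_width: 0.0222
time: 12.2
position: [0.4733, -0.347, 0.3521]
tool_rot: [0.996, 0.089, -0.0, -0.001]
ft_force: [-0.8, -0.3, -2.5]
grip_width: 0.0216
[ 0.4734 -0.3469  0.3526] [ 0.996   0.0897 -0.0001 -0.0004] [-0.4684 -0.3088 -2.0901] 0.0217792350064224
```

View pics/f3.png

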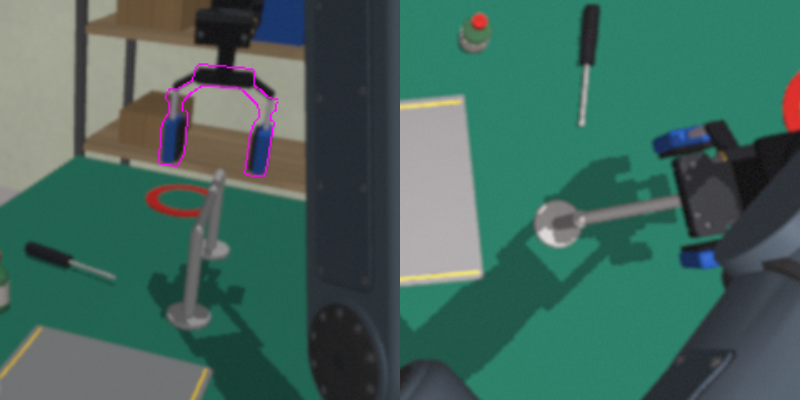

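```bash
python3 -m crank '[[0,0,-25,0,0,0],[0,0,-60,0,0,0],[0,0,-95,0,0,0],[0,0,-125,0,0,0],[0,0,-145,0,0,0]]'
python3 -m crank '[[0,0,-10,0,0,0],[0,0,-18,0,0,0],[0,0,-24,0,0,0],[0,0,-24,0,0,0],[0,0,-24,0,0,0]]'
python3 -m crank '[[0,0,-2,0,0,0],[0,0,-4,0,0,0],[0,0,-6,0,0,0],[0,0,-6,0,0,0],[0,0,-6,0,0,0]]'
```

```text
time: 12.8
position: [0.4728, -0.3464, 0.2057]
tool_rot: [0.996, 0.09, -0.001, -0.001]
ft_force: [0.2, -0.1, -2.5]
grip_width: 0.0216
time: 13.3
position: [0.4739, -0.3487, 0.1844]
tool_rot: [0.996, 0.089, 0.001, 0.001]
ft_force: [-0.4, 0.4, -2.6]
grip_width: 0.0218
time: 13.8
position: [0.4734, -0.3483, 0.1775]
tool_rot: [0.996, 0.089, -0.0, -0.0]
ft_force: [1.2, 0.6, -2.0]
grip_width: 0.0221
```

```bash
python3 -m crank '[[0,0,-1,0,0,0],[0,0,-1.5,0,0,0],[0,0,-1.5,0,0,0],[0,0,-1.5,0,0,0]]'
python3 -m crank '[[0,0,-1,0,0,0],[0,0,-1.5,0,0,0],[0,0,-1.5,0,0,0],[0,0,-1.5,0,0,0]]'
```

```text
time: 14.2
position: [0.4734, -0.3483, 0.176]
tool_rot: [0.996, 0.089, -0.0, -0.0]
ft_force: [-0.2, -0.3, -1.9]
grip_width: 0.0217
time: 14.6
position: [0.4734, -0.3483, 0.1745]
tool_rot: [0.996, 0.089, -0.0, -0.0]
ft_force: [0.4, -0.0, -1.6]
grip_width: 0.022
```

```bash
python3 -m crank '[[0,0,-1,0,0,0],[0,0,-1,0,0,0],[0,0,-1,0,0,0]]'
python3 -m crank '[[0,0,-0.7,0,0,0],[0,0,-0.7,0,0,0],[0,0,-0.7,0,0,0]]'
```

```text
time: 14.9
position: [0.4735, -0.3484, 0.1742]
tool_rot: [0.996, 0.089, 0.0, 0.0]
ft_force: [-1.2, 0.8, 3.2]
grip_width: 0.0216
time: 15.2
position: [0.4735, -0.3484, 0.1742]
tool_rot: [0.996, 0.089, 0.0, 0.0]
ft_force: [-2.7, 2.3, 7.8]
grip_width: 0.0219
```

```bash
python3 -m crank '[[0,0,0.7,0,0,0],[0,0,0.7,0,0,0]]'
python3 -m crank '[[0,0,0,0,0,0],[0,0,0,0,0,0],[0,0,0,0,0,0],[0,0,0,0,0,0],[0,0,0,0,0,0]]' 0
python3 -m crank '[[0,0,0,0,0,0],[0,0,10,0,0,0],[0,0,25,0,0,0],[0,0,50,0,0,0],[0,0,80,0,0,0]]'
python3 -m crank '[[0,0,40,0,0,0],[0,0,80,0,0,0],[0,60,120,0,0,0],[0,100,120,0,0,0],[0,150,120,0,0,0]]'
python3 - <<'E'
from fit import *
np.set_printoptions(precision=4,suppress=True)
t=snap('top','top5.png'); s=snap('side','side5.png'); o=robot.get_obs(); print(o['position'],o['ft_force'],o['grip_width'])
ms=[]
for p in(s,t):
    r=robot.silhouettes(p,'headset'); print([(np.round(x['box']),x['conf']) for x in r[:1]]); ms.append(r[0]['mask'] if r else None)
if ms[0] is not None: print(fit([s],ms[:1],[.474,-.349,1.75],.04))
cv2.imwrite('pics/f4.png',np.hstack([cv2.resize(s['pixels'][60:360,240:540],(400,400)),cv2.resize(t['pixels'],(400,300))[np.r_[0:300,[0]*100]]])[:,:,::-1])
E
```

```text
time: 15.4
position: [0.4735, -0.3484, 0.1742]
tool_rot: [0.996, 0.089, 0.0, 0.0]
ft_force: [-2.3, 1.6, 6.9]
grip_width: 0.0219
time: 15.9
position: [0.4734, -0.3484, 0.1733]
tool_rot: [0.996, 0.089, -0.0, -0.0]
ft_force: [1.2, 1.1, 0.3]
grip_width: 0.0426
time: 16.4
position: [0.473, -0.3479, 0.2542]
tool_rot: [0.996, 0.089, -0.001, -0.001]
ft_force: [0.1, -0.8, 0.2]
grip_width: 0.0435
time: 16.9
position: [0.4741, -0.2074, 0.3763]
tool_rot: [0.996, 0.088, 0.002, 0.002]
ft_force: [1.1, 0.6, -0.4]
grip_width: 0.0435
[ 0.4726 -0.2021  0.3752] [ 0.4821 -0.1166  0.3122] 0.04352358325031597
[(array([404., 195.,  60.,  58.]), 0.81)]
[(array([490., 294.,  37.,  33.]), 0.68)]
(array([ 0.4763, -0.3556,  1.8075]), np.float64(-0.6853856562922869))
```

View pics/f4.png

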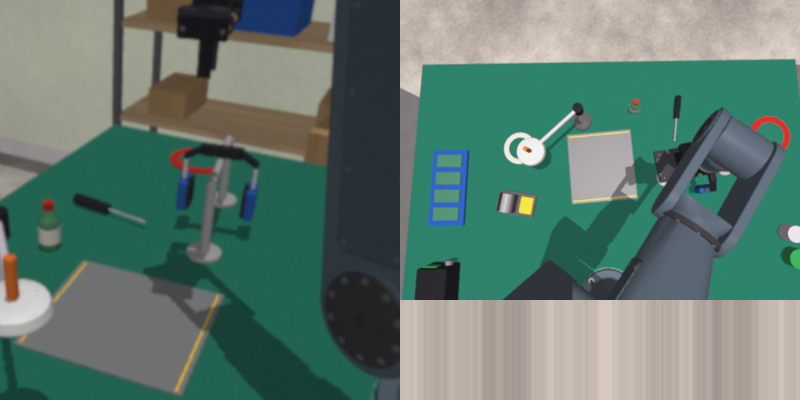

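```bash
python3 -m crank '[[0,0,0,0,0,0],[0,0,0,0,0,0],[0,0,0,0,0,0],[0,0,0,0,0,0],[0,0,0,0,0,0]]'
python3 - <<'E'
from fit import *
np.set_printoptions(precision=4,suppress=True)
a=cv2.imread('pics/side5.png')[:,:,::-1]; t=snap('top'); s=snap('side')
m=robot.silhouettes(s,'headset')[0]['mask']
print('diff',np.abs(a.astype(int)-s['pixels'])[m].mean(), fit([s],[m],[.474,-.349,1.75],.04))
b=robot.recognise(t,'lamp_grip')[0];print(b)
h=t['pixels'].astype(int); o=(h[...,0]>150)&(h[...,1]<130)&(h[...,2]<80); o[:,:180]=0;o[:,240:]=0
ys,xs=np.nonzero(o[200:280]); uv=(xs.mean(),ys.mean()+200); g=atz(t,uv,.245); print(uv,g)
c,q=np.array([.4996,.023]),np.radians(5.1); d=g[:2]-c; print('in mat',d@[np.cos(q),np.sin(q)],d@[-np.sin(q),np.cos(q)])
robot.hand_in()
E
```

```text
time: 17.6
position: [0.4734, -0.2084, 0.3729]
tool_rot: [0.996, 0.089, -0.0, -0.0]
ft_force: [-0.3, -0.1, -0.3]
grip_width: 0.0436
diff 1.4197952218430034 (array([ 0.4766, -0.3542,  1.7899]), np.float64(-0.724))
{'box': [240.0, 215.0, 106.4, 98.8], 'conf': 0.77}
(np.float64(202.28571428571428), np.float64(239.14285714285714)) [0.5357 0.2602 0.245 ]
in mat 0.05702696556083143 0.2330226583448105
the job is handed in; nothing more can be done
```

I swung the lamp aside first, with the headset still standing where it was. I then gripped the headset by the middle of its headband, hung it over the middle of the rail, backed the gripper off and handed the job in at about 17.7 s. No verdict was reported.

My last checks, made from the camera images just before handing in:

- **Lamp:** the grip sits at y ≈ 0.233 m in the mat's frame; at least 0.18 m is needed.
- **Headset position:** it is about 3 mm across and 5 mm along from the bar's middle, and about 2° from square to the bar. These come from a fit to the side view alone that matched only moderately (overlap 0.72).
- **Headset level and at rest:** it looks level in the picture, with one cup on each side of the bar. It showed only image noise between two frames about 0.7 s apart.
- **Robot:** the gripper is clear of everything and the wrist force reads about zero.
- **Bystanders:** in the last pictures the flux bottle, screwdriver, ring and iron stand look to be where they started; I did not measure them again.

Two small things were off:

- When setting the headset down, the force on the bar rose to about 10 N for a moment before I opened the gripper.
- The side view's first fit put the standing headset's yaw about 4° from the combined value. I used the combined one, and the grasp and placing confirmed it.

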